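# Load a plaster cast into a covered holding fixture

## Robot

A 6-joint arm with a two-finger parallel gripper is mounted at the origin on the work surface. World frame = base frame: x ahead of the robot, y to its left, z up, the work surface at z = 0. Lengths are in mm, angles in degrees, forces in N, time in s.
With the tool pointing down it reaches from about 350 to 850 mm from the base axis. Payload 8.1 kg.
Tool frame: the origin (TCP) lies midway between the tips of the shut fingers; the grasp point (between the pads) lies 19 mm behind it; z points along the fingers, y is the line along which they close (so a half turn about z gives the same grasp; the last joint's range is limited). The gripper opens to 85 mm and grips with 20 to 120 N. Pads are 22 mm wide; open, the fingers measure 114 mm over their backs; the gripper's body (76 mm by 85 mm) begins 54 mm behind the grasp point. The pads swing forward as they close: fully open they stand 13 mm farther back than shut.
Start: joints at [-73.992, 7.471, 85.268, -0, 87.261, -4.893], TCP at [214.078, -560.514, 231.292] pointing down, gripper open.
Joint ranges: [-169.43, 169.43], [-51.17, 129.36], [1.28, 143.12], [-76.62, 256.62], [0, 156.53], [-152.29, 152.29]. Speed limits (degrees/s): [136.94, 136.94, 159.86, 180, 180, 180].

## Interface

Orientations are given as [roll, pitch, yaw] about the fixed x, y, z axes, in that order (R = Rz(yaw) Ry(pitch) Rx(roll)).
In Python, from bench import sensors, optics, r gives the robot as it stands.
- The arm moves only by the tool apply_moves, never from a script. Its argument "targets" is a list of rows, each a list of 7 numbers: the shift along the tool's x, y, z in mm, then the turn, a rotation vector about the tool's x, y, z in rad, then the closure, from 0 (fully open) to 1 (shut). In form: [[x, y, z, wx, wy, wz, claw], ...]. A call has 1 to 20 rows; each row shifts and turns the commanded pose from where the row before left it, along the tool's axes as they then stand; what a row does not reach is not made up. A row lasts 1/8 s, in which the tool goes at most 62.5 mm and 10.7 degrees, less where a joint would pass 70% of its speed; a pose out of reach is approached as far as the arm can. A call is refused whole if a number of a shift passes 62.5 or a number of a turn 0.188, either way. A call with a gripper value outside its range is refused whole. The fingers move at their own pace and stop on an object; "force" is the grip in N (left out, the last holds). Time passes only in rows, so rows that do not move let the fingers close. It gives the time, the measured TCP pose, the force, the opening and the grip force at its end, in the units of the state.
- sensors.sense(): the state, without advancing time (a new reading comes with each control period).
- optics.snapshot(name): name is "scene" or "top" or "wrist"; returns the picture (384x512x3 uint8, red, green, blue); there is no depth.
- optics.get_calibration(name): a dict with "camera_matrix" (3x3 intrinsics, pixels), "pose" (4x4, takes a point from camera to world coordinates). Camera axes: x right, y down, z forward; pixel columns grow to the right and rows downward; lengths in mm; the calibration is good to about 2 mm. A picture is of the moment at which its call begins: read the wrist's pose just before it. get_calibration takes no time and is no camera call; for the wrist camera it gives the pose at the moment of the call.
- r.hand_in(): hands the job in; it is judged then, once.
The state is a dict: "time": time; "joint_pos": joint angles; "qd": joint speeds; "joint_efforts": joint torques, N m; "tool_pos": TCP position; "tcp_rot": TCP orientation; "ft_force": force on the tool from outside, world axes, zero at the start; "wrist_torque": the same for the moment, N m; "finger_gap": finger opening in mm; "grip_force": force on a finger pad.
Only numpy, scipy, OpenCV 4.12 (cv2) and the standard library are available. Lean on these libraries where they do the work, as an engineer would, in place of code of your own. Each camera call takes 0.05 s, during which the arm holds its last target. There are 200 camera calls.

## Task

Use the blade of the plaster knife, not the gripper itself, to lever up the fixture's hinged cover and swing it back past upright, then lay the knife down on the bench. Only then slide the D-shaped plaster cast along the fixture's deck, without lifting it up off the deck, into the pocket that the cover was hiding, and press it down until it sits flat, square and fully home. Leave the cover open and do not disturb the bowl, the cup or the jar.

Things in the scene. Friction and masses are not known exactly. Their poses are not given: they have to be found in the camera images.
- fixture: Low bare-aluminium holding fixture fixed to the bench, 200 (x) x 120 (y) x 38 mm high. Origin at bench level, mid-width, below the step where its deck ends and its pocket begins. +x points from deck to pocket (roughly away from the robot), +y to the cover's hinge side, z up. Deck at x -120 to 0, pocket at x 0 to 68. All 'fixture' numbers below are mm in this frame.
- deck (a point): Point on the deck's top, fixture (-60, 0, 18); axes as the fixture. The deck is flat at z 18, x -120 to 0. Two straight guide rails on it, 6 mm thick, tops at z 30, form a funnel to the pocket: inner faces at y +-31.5 at x 0, flaring to y +-52 at x -90.
- pocket (a point): Centre of the pocket floor, fixture (34, 0, 12), axes as the fixture; the cast's origin comes here when seated. Pocket: the cast's outline plus 1.5 mm all round, x 0 to 68, 63 wide, far end a half circle of radius 31.5. Floor 6 mm below the deck; above that step it is open to the deck, walls up to z 38 on its other sides.
- gap (a point): Middle of the mouth of the prying gap, fixture (34, -54, 34), axes as the fixture. The gap lies between a ledge (top z 30) and the underside of the closed cover (z 38): 8 mm high, 78 long in x (1 to 79), open towards -y, 14 deep in +y (the pocket wall at y -40 closes it).
- cover (a joint): Cover angle, rad: 0 closed (flat over the pocket), 1.57 upright, stop at 2.0. Flat grey plate 78 (x) x 102 (y) x 4 mm, 0.1 kg, no handle. Hinge line along fixture x at y 50, z 38; the free edge (y -54 when closed) swings up and over to +y. The stiff hinge (0.07 N m) stays where it is left.
- cover_lip (a point): Middle of the cover's free edge, on its underside, 104 mm from the hinge line; turns with the cover.
- cover_hinge (a point): Point of the cover on the hinge line, fixture (40, 50, 38); its axes turn with the cover.
- cast: Tan plaster dental cast, loose on the deck, 65 (x) x 60 (y) x 24 mm, 0.1 to 0.2 kg. Origin: centre of underside; +x to its round nose, which points roughly to the pocket. D outline: flat heel face at x -32.5, sides y +-30, nose of radius 30 about (2.5, 0). Base 18 thick, flat-topped; teeth 6 high stand on it, all at x > -5, so the top of the heel end is free.
- knife: Plaster knife lying on the bench right of the fixture, 70 g: square wooden handle 110 x 20 x 20 mm and a thin steel blade 18 wide, 3 thick. Origin on the underside at mid-handle; +x to the blade tip, roughly world +y at the start. The blade runs at the handle's mid-height (z 10) from x 55 to 135, so it is clear of the bench.
- knife_grip (a point): Middle of the handle's thickness near the balance point, knife (10, 0, 10) mm; axes as the knife.
- knife_tip (a point): Tip of the blade, knife (135, 0, 10) mm; axes as the knife.
- bowl: Bystander: dark rubber mixing bowl, 110 mm across, 55 high; origin under its centre.
- cup: Bystander: pale paper cup, 70 mm across, 85 high; origin under its centre.
- jar: Bystander: small amber glass jar with white cap, 56 mm across, 65 high; origin under its centre.
Mind the look-alikes: they are no part of the job. Of the things that look like the cast, the larger one is meant. What is shaped like the knife but yellow is not meant.

How it is judged (in metres and radians):
On the way, in this order (a step that is already met when the one before it is completed fails the run):
1. The cover is being raised (more than 0.2 rad) by the knife (value of joint cover above 0.2 rad and contact force between knife and cover above 0.1 N), for 0.1 s.
2. The cover is swung back past upright (over 1.6 rad) (value of joint cover above 1.6 rad), for 0.2 s.
3. The knife lies on the bench, let go, with the cast still out of the pocket (height (world z) of knife below 0.012 m and height (world z) of knife_tip below 0.025 m and linear speed of knife below 0.02 m/s and contact force between the fingers and knife below 0.1 N and x of cast in the frame of pocket below -0.02 m), for 0.2 s.
At the end, for the whole second after the job is handed in: The cast's origin is within 3 mm in x and y and 2 mm in z of the pocket's, tilted less than 0.035 rad, squared to the fixture within 0.07 rad and at rest; the cover stands past 1.6 rad; the knife lies at rest on the bench (handle under 12 mm and tip under 25 mm above it) (x of cast in the frame of pocket between -0.003 and 0.003 m and y of cast in the frame of pocket between -0.003 and 0.003 m and z of cast in the frame of pocket between -0.002 and 0.002 m and angle between cast's own z axis and vertical below 0.035 rad and angle between the x axis of cast and the x axis of fixture, either way round below 0.07 rad and linear speed of cast below 0.01 m/s and value of joint cover above 1.6 rad and height (world z) of knife below 0.012 m and height (world z) of knife_tip below 0.025 m and linear speed of knife below 0.02 m/s); the robot touches nothing.
It fails at once if The gripper or arm itself pushes the cover while it is not yet past upright (over 1 N below 1.6 rad) (value of joint cover below 1.6 rad and contact force between any of the fingers, the arm and cover above 1 N).
It fails at once if The cast is lifted more than 12 mm off the deck (z of cast in the frame of fixture above 0.03 m).
It fails at once if The bowl is moved more than 30 mm (distance of bowl from where it was at the start of the episode above 0.03 m).
It fails at once if The cup is moved more than 30 mm (distance of cup from where it was at the start of the episode above 0.03 m).
It fails at once if The jar is moved more than 30 mm (distance of jar from where it was at the start of the episode above 0.03 m).
It also fails if it takes over 72 s, if anything falls off the work surface, if the arm or the gripper's body presses on something with over 40 N, if the wrist force passes 120 N, or if a joint passes its speed limit or range.

## Working session

There is one attempt and no reset: what is moved stays moved. The work goes in short steps, Python scripts to look and compute and a tool call to move; the robot and the scene stay as the last step left them, time stands still between calls to the robot, and variables do not carry over. Pictures are saved under pics/ and viewed, at most 10 in all, crops included, and the job is handed in when it is done.

Besides the shell and the picture viewer there is one more tool, called after "Request:" by a JSON object that holds its "method" and its "body", one argument or row to a line. apply_moves: Moves the arm, as the interface text tells. Its arguments: {"type":"object","properties":{"targets":{"type":"array"},"force":{"type":"number"}},"required":["targets"]}

```bash
ls; mkdir -p pics
python3 - <<'E'
from bench import sensors, optics, r
import cv2,numpy as np
s=sensors.sense(); print(s)
for n in ("scene","top"):
    im=optics.snapshot(n); cv2.imwrite(f"pics/{n}0.png",im[:,:,::-1])
    c=optics.get_calibration(n); print(n,np.round(c["camera_matrix"],1).tolist(),np.round(c["pose"],3).tolist())
a=cv2.imread("pics/scene0.png");b=cv2.imread("pics/top0.png")
cv2.imwrite("pics/top0b.png",cv2.resize(b,(800,600),interpolation=cv2.INTER_CUBIC))
cv2.imwrite("pics/scene0b.png",cv2.resize(a,(800,600),interpolation=cv2.INTER_CUBIC))
E
```

```text
pics
{'time': 0.0, 'joint_pos': array([-7.39954870e+01,  7.51712942e+00,  8.53302092e+01,  2.76760951e-03,
        8.72612924e+01, -4.89332604e+00]), 'qd': array([-0.03040429, -0.00906561,  0.08981137, -0.07872162, -0.04176049,
       -0.04452757]), 'joint_efforts': array([-2.70579752e-03, -5.69412625e+01, -5.00543189e+01, -3.79700487e-04,
        1.51138828e-02,  5.30413251e-05]), 'tool_pos': array([ 213.90252952, -559.98093157,  230.21444954]), 'tcp_rot': array([-1.79892001e+02, -1.20204321e-02,  2.08976929e+01]), 'ft_force': array([ 0.04768099,  0.36793268, -0.7480154 ]), 'wrist_torque': array([ 0.00782186, -0.02194079,  0.0103083 ]), 'grip_force': 0.0, 'finger_gap': 85.72574284035}
scene [[427.4, 0.0, 255.8], [0.0, 427.4, 196.9], [0.0, 0.0, 1.0]] [[-0.686, 0.464, -0.56, 1052.349], [0.727, 0.459, -0.511, 561.263], [0.02, -0.758, -0.652, 722.341], [0.0, 0.0, 0.0, 1.0]]
top [[384.9, 0.0, 259.2], [0.0, 384.9, 183.4], [0.0, 0.0, 1.0]] [[-0.021, -0.984, 0.174, 317.068], [-1.0, 0.02, -0.005, 40.126], [0.001, -0.175, -0.985, 988.568], [0.0, 0.0, 0.0, 1.0]]
```

View pics/top0b.png

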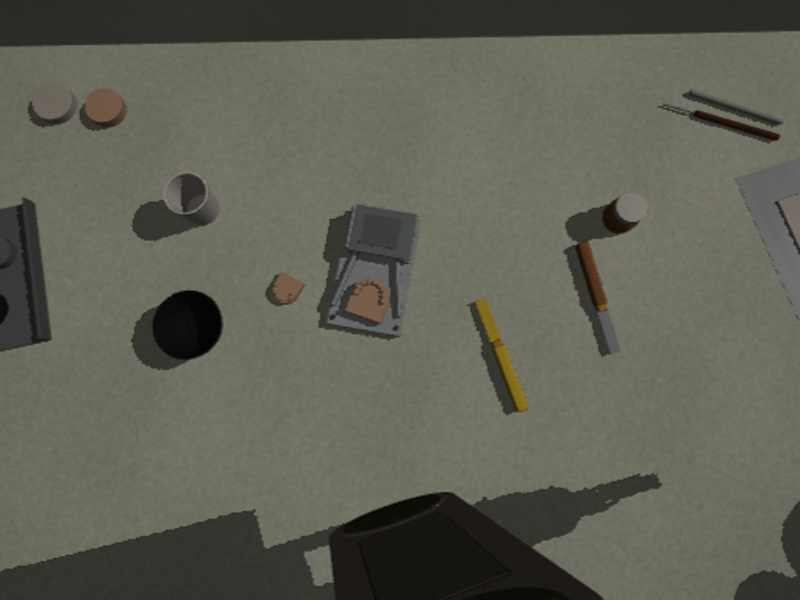

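View pics/scene0b.png

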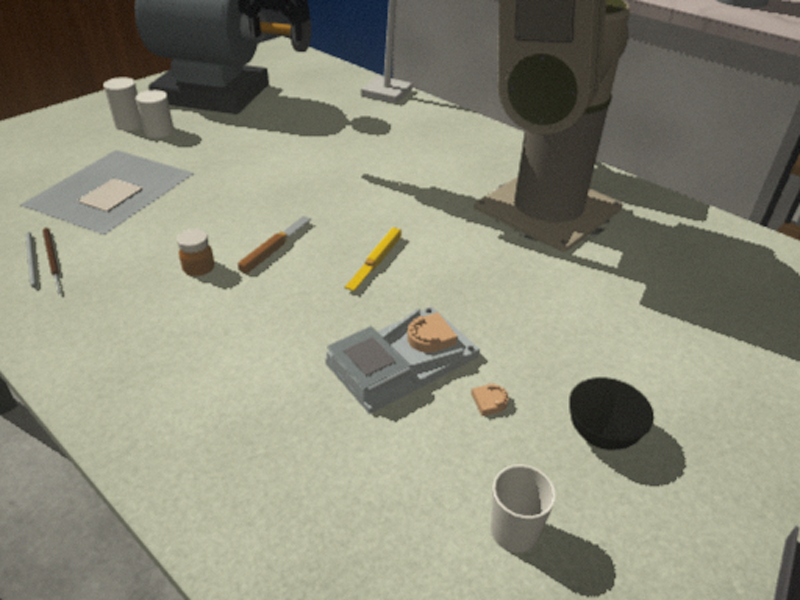

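The top view shows the fixture at about (372,270), with the cover over its upper end. The cast is at (368,300), nose up. The brown-handled knife runs from (583,245) to its blade tip at (613,352). The yellow decoy is at (500,355), the jar at (625,212), the cup at (190,195) and the bowl at (188,325).

```bash
cat > h.py <<'E'
import numpy as np, cv2
from bench import sensors, optics, r
from scipy.spatial.transform import Rotation as R
def ray(cal,uv,z):
    K,P=np.array(cal["camera_matrix"]),np.array(cal["pose"])
    d=P[:3,:3]@np.linalg.solve(K,[uv[0],uv[1],1.]); o=P[:3,3]
    return o+d*(z-o[2])/d[2]
def proj(cal,p):
    K,P=np.array(cal["camera_matrix"]),np.array(cal["pose"])
    q=K@(P[:3,:3].T@(np.array(p,float)-P[:3,3])); return q[:2]/q[2]
def tool():
    s=sensors.sense(); return np.array(s["tool_pos"]),R.from_euler("xyz",s["tcp_rot"],degrees=True)
def delta(p,rpy):
    """shift (tool axes) and rotvec from current measured pose to target"""
    t,Rt=tool(); Rg=R.from_euler("xyz",rpy,degrees=True)
    return np.round(Rt.inv().apply(np.array(p)-t),1), np.round((Rt.inv()*Rg).as_rotvec(),4)
E
python3 - <<'E'
from h import *
c=optics.get_calibration("top")
for n,u,v,z in [("knife handle end",583,245,20),("handle/blade",605,310,15),("tip",613,352,11),("fix near L",330,328,18),("fix near R",400,336,18),("cover far L",352,205,42),("cover far R",418,214,42),("cast",368,300,36),("jar",627,210,65),("cup",186,190,85),("bowl",188,325,55),("yel1",480,302,10),("yel2",521,408,10)]:
    print(n,np.round(ray(c,(u*.64,v*.64),z),0))
w=optics.get_calibration("wrist"); t,Rt=tool()
print(np.round(w["camera_matrix"],1).tolist(), np.round(Rt.inv().apply(w["pose"][:3,3]-t),1), np.round(Rt.inv().as_matrix()@w["pose"][:3,:3],3))
E
```

```text
knife handle end [ 553. -261.   20.]
handle/blade [ 444. -290.   15.]
tip [ 376. -299.   11.]
fix near L [423. 158.  18.]
fix near R [408.  45.  18.]
cover far L [622. 120.  42.]
cover far R [605.  12.  42.]
cast [465.  95.  36.]
jar [ 598. -321.   65.]
cup [638. 376.  85.]
bowl [429. 375.  55.]
yel1 [462. -87.  10.]
yel2 [ 290. -145.   10.]
[[304.3, 0.0, 258.8], [0.0, 304.3, 183.4], [0.0, 0.0, 1.0]] [  81.    -0.2 -142.7] [[ 0.    -0.952 -0.307]
 [ 1.    -0.     0.001]
 [-0.001 -0.307  0.952]]
```

Request:
{"method": "apply_moves", "body": {
  "targets": [
    [0, 0, 0, 0, 0, -0.18, 0],
    [0, 0, 0, 0, 0, -0.18, 0],
    [0, 0, 0, 0, 0, -0.18, 0],
    [0, 0, 0, 0, 0, -0.18, 0],
    [0, 0, 0, 0, 0, -0.18, 0],
    [0, 0, 0, 0, 0, -0.18, 0],
    [0, 0, 0, 0, 0, -0.18, 0],
    [0, 0, 0, 0, 0, -0.18, 0],
    [0, 0, 0, 0, 0, -0.18, 0],
    [0, 0, 0, 0, 0, -0.18, 0],
    [0, 0, 0, 0, 0, -0.18, 0],
    [0, 0, 0, 0, 0, -0.18, 0],
    [0, 0, 0, 0, 0, -0.18, 0],
    [0, 0, 0, 0, 0, -0.18, 0],
    [0, 0, 0, 0, 0, -0.18, 0],
    [0, 0, 0, 0, 0, -0.18, 0],
    [0, 0, 0, 0, 0, -0.12, 0]
  ]
}}

```text
time: 2.22
tool_pos: [309.2, -513.7, 222.1]
tcp_rot: [-177.3, -5.9, -177.4]
ft_force: [0.1, -0.3, 0.2]
finger_gap: 85.1
grip_force: 0.0
```

Request:
{"method": "apply_moves", "body": {
  "targets": [
    [-41.5, 27, 9, 0, 0, 0, 0],
    [-41.5, 27, 9, 0, 0, 0, 0],
    [-41.5, 27, 9, 0, 0, 0, 0],
    [-41.5, 27, 9, 0, 0, 0, 0],
    [-41.5, 27, 9, 0, 0, 0, 0],
    [-41.5, 27, 9, 0, 0, 0, 0],
    [-41.5, 27, 9, 0, 0, 0, 0],
    [-41.5, 27, 9, 0, 0, 0, 0],
    [0, 0, 0, 0, 0, 0, 0],
    [0, 0, 0, 0, 0, 0, 0]
  ]
}}

```text
time: 3.48
tool_pos: [620.0, -289.1, 106.3]
tcp_rot: [-177.2, -5.9, -177.5]
ft_force: [0.2, -0.6, -0.6]
finger_gap: 85.3
grip_force: 0.0
```

Run:
```python
from h import *
print(tool()[0],tool()[1].as_euler("xyz",degrees=True),sensors.sense()["joint_pos"])
c=optics.get_calibration("wrist"); np.save("w1.npy",[c],allow_pickle=True)
im=optics.snapshot("wrist"); cv2.imwrite("pics/w1.png",cv2.resize(im[:,:,::-1],(800,600),interpolation=cv2.INTER_CUBIC))
```

```text
[ 620.029319   -289.07230304  106.33742914] [-177.24813907   -5.92674816 -177.54937865] [ -26.47629513   28.97821147   72.68699767   -5.32238819   82.22882544
 -118.16981976]
```

View pics/w1.png

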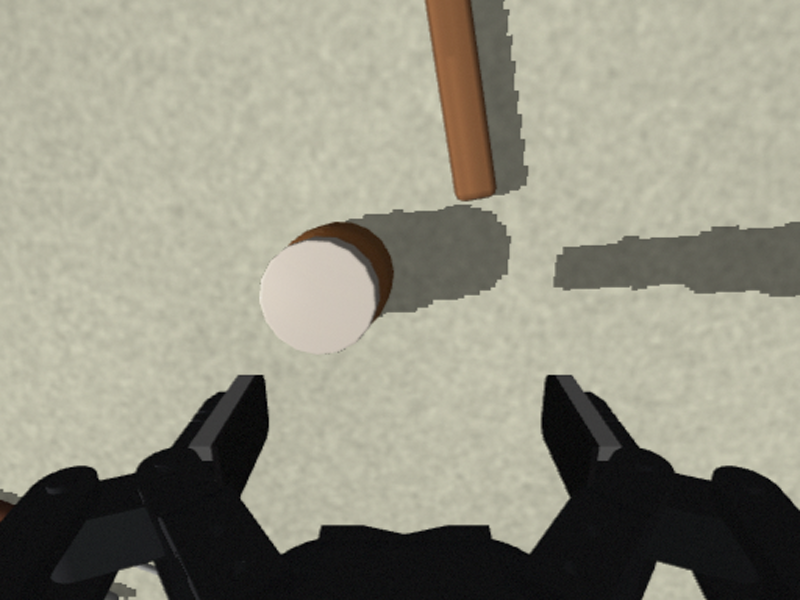

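The wrist view shows the jar's cap at (320,295). The knife handle's end is at (475,195), and the handle runs up to (449,0). The in-place turn drifted because joint 6 hit its limit, but nothing was touched.

Run:
```python
from h import *
c=np.load("w1.npy",allow_pickle=True)[0]
a=ray(c,(475*.64,197*.64),20);b=ray(c,(449*.64,0),20);j=ray(c,(320*.64,295*.64),65)
print(a,b,j,np.degrees(np.arctan2(*(b-a)[1::-1])))
print(delta((620,-289,200),(180,0,193)))
t=(480,-283,150)
print(delta((480,-283,150),(180,0,193)))
```

```text
[ 562.60182434 -260.91434868   20.        ] [ 476.43779172 -279.3251715    20.        ] [ 605.00534147 -326.30631893   65.        ] -167.93887830270896
(array([  9.4,  -3.7, -92.4]), array([-0.0388, -0.1067, -0.1824]))
(array([143.2,  11.2, -29.1]), array([-0.0388, -0.1067, -0.1824]))
```

Request:
{"method": "apply_moves", "body": {
  "targets": [
    [0, 0, -35, -0.02, -0.053, -0.083, 0],
    [0, 0, -35, -0.02, -0.053, -0.083, 0],
    [29, 10, 0, 0, 0, 0, 0],
    [29, 10, 0, 0, 0, 0, 0],
    [29, 10, 0, 0, 0, 0, 0],
    [29, 10, 0, 0, 0, 0, 0],
    [0, 0, 0, 0, 0, 0, 0],
    [0, 0, 0, 0, 0, 0, 0]
  ]
}}

```text
time: 4.53
tool_pos: [504.0, -272.4, 177.7]
tcp_rot: [-179.9, 0.1, -168.0]
ft_force: [-0.1, -0.4, -0.4]
finger_gap: 85.6
grip_force: 0.0
```

Run:
```python
from h import *
print(tool()[0],tool()[1].as_euler("xyz",degrees=True),sensors.sense()["joint_pos"])
c=optics.get_calibration("wrist"); np.save("w2.npy",[c],allow_pickle=True)
im=optics.snapshot("wrist"); cv2.imwrite("pics/w2.png",cv2.resize(im[:,:,::-1],(800,600),interpolation=cv2.INTER_CUBIC))
```

```text
[ 504.04899883 -272.44678361  177.69883272] [-1.79947362e+02  9.16791051e-02 -1.68002163e+02] [-3.35369519e+01  4.96638966e+00  9.35969554e+01  2.88869370e-02
  8.13348703e+01 -1.35539073e+02]
```

View pics/w2.png

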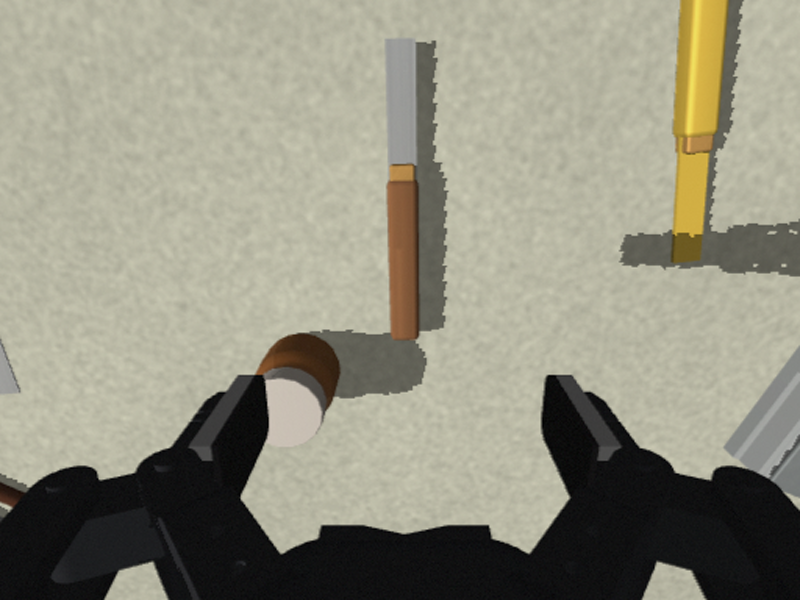

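The wrist view shows the knife's blade tip at (401,39), the ferrule at (402,172) and the handle end at (404,338). The jar is left of the handle end, and the yellow decoy's tip is at (686,262).

Run:
```python
from h import *
c=np.load("w2.npy",allow_pickle=True)[0]
f=lambda u,v,z:ray(c,(u*.64,v*.64),z)
e=f(404.5,337,20);h=f(402.5,181,20);t=f(401,39,11.5)
y=f(686,262,10);y2=f(697,132,20)
print(e,h,t,np.linalg.norm(t-e),y,y2)
d=(t-e)[:2]/np.linalg.norm((t-e)[:2]); print(np.degrees(np.arctan2(d[1],d[0])))
g=t[:2]-d*125; print("grip",g,delta((g[0],g[1],12),(180,0,192)))
print(f(295,410,65))
```

```text
[ 560.0271049  -260.37741664   20.        ] [ 457.39678681 -283.4719751    20.        ] [ 378.80053324 -301.02841873   11.5       ] 185.9242433074664 [470.95217674 -85.42302734  10.        ] [ 392.43321992 -116.65080484   20.        ]
-167.35723016461418
grip [ 500.7697397  -273.66945905] (array([  4. ,  -0.5, 165.5]), array([-0.0007,  0.0014,  0.0006]))
[ 602.43918914 -320.30946239   65.        ]
```

Request:
{"method": "apply_moves", "body": {
  "targets": [
    [4, -0.5, 35, 0, 0, 0.01, 0],
    [0, 0, 40, 0, 0, 0, 0],
    [0, 0, 40, 0, 0, 0, 0],
    [0, 0, 30, 0, 0, 0, 0],
    [0, 0, 17, 0, 0, 0, 0],
    [0, 0, 10, 0, 0, 0, 0],
    [0, 0, 0, 0, 0, 0, 0],
    [0, 0, 0, 0, 0, 0, 0]
  ]
}}

```text
time: 5.58
tool_pos: [501.1, -273.3, 6.0]
tcp_rot: [-179.9, 0.1, -168.5]
ft_force: [-0.8, -0.6, 0.3]
finger_gap: 85.7
grip_force: 0.0
```

Request:
{"method": "apply_moves", "body": {
  "targets": [
    [0, 0, 0, 0, 0, 0, 1],
    [0, 0, 0, 0, 0, 0, 1],
    [0, 0, 0, 0, 0, 0, 1],
    [0, 0, 0, 0, 0, 0, 1],
    [0, 0, 0, 0, 0, 0, 1],
    [0, 0, 0, 0, 0, 0, 1],
    [0, 0, 0, 0, 0, 0, 1],
    [0, 0, 0, 0, 0, 0, 1]
  ],
  "force": 90
}}

```text
time: 6.58
tool_pos: [500.5, -273.0, 5.3]
tcp_rot: [-180.0, 0.0, -168.5]
ft_force: [-1.1, -0.2, 6.2]
finger_gap: 17.9
grip_force: 90.1
```

Request:
{"method": "apply_moves", "body": {
  "targets": [
    [0, 0, -15, 0, 0, 0, 1],
    [0, 0, -35, 0, 0, 0, 1],
    [0, 0, -40, 0, 0, 0, 1],
    [0, 0, -40, 0, 0, 0.177, 1],
    [0, 0, -20, 0, 0, 0.177, 1],
    [0, 0, 0, 0, 0, 0.177, 1],
    [0, 0, 0, 0, 0, 0.177, 1],
    [0, 0, 0, 0, 0, 0.177, 1],
    [0, 0, 0, 0, 0, 0.177, 1],
    [0, 0, 0, 0, 0, 0.177, 1],
    [0, 0, 0, 0, 0, 0.177, 1],
    [0, 0, 0, 0, 0, 0.177, 1],
    [0, 0, 0, 0, 0, 0.177, 1],
    [0, 0, 0, 0, 0, 0.177, 1],
    [36, 2, 0, 0, 0, 0, 1],
    [36, 2, 0, 0, 0, 0, 1],
    [36, 2, 0, 0, 0, 0, 1],
    [36, 1, 0, 0, 0, 0, 1],
    [0, 0, 0, 0, 0, 0, 1],
    [0, 0, 0, 0, 0, 0, 1]
  ]
}}

```text
time: 9.07
tool_pos: [532.0, -132.4, 155.2]
tcp_rot: [180.0, -0.0, 80.0]
ft_force: [-0.2, 0.1, -0.8]
finger_gap: 17.5
grip_force: 89.3
```

Run:
```python
from h import *
print(tool()[0],tool()[1].as_euler("xyz",degrees=True),sensors.sense()["joint_pos"])
c=optics.get_calibration("wrist"); np.save("w3.npy",[c],allow_pickle=True)
im=optics.snapshot("wrist"); cv2.imwrite("pics/w3.png",cv2.resize(im[:,:,::-1],(800,600),interpolation=cv2.INTER_CUBIC))
```

```text
[ 532.01488555 -132.40767587  155.15916882] [ 1.79992988e+02 -6.54404615e-03  7.99877816e+01] [-1.93394942e+01  2.26797133e+00  9.88279758e+01  7.73887069e-03
  7.88981939e+01 -9.32876517e+00]
```

View pics/w3.png

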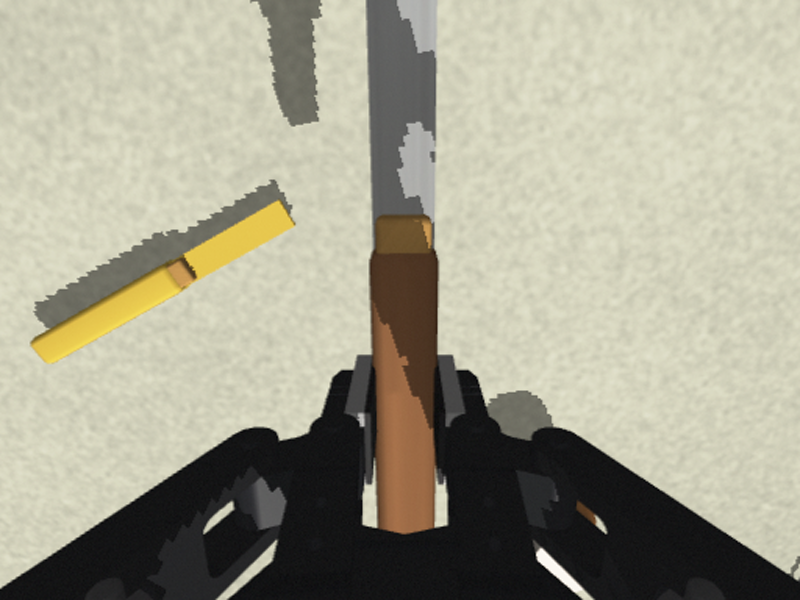

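The wrist view shows the knife held square: blade at columns 370–435, handle between the pads. The fixture lies beyond the top edge, so I'll move forward, above everything, to see it.

Request:
{"method": "apply_moves", "body": {
  "targets": [
    [35, 0, 0, 0, 0, 0, 1],
    [40, 0, 0, 0, 0, 0, 1],
    [35, 0, 0, 0, 0, 0, 1],
    [0, 0, 0, 0, 0, 0, 1],
    [0, 0, 0, 0, 0, 0, 1]
  ]
}}

```text
time: 9.75
tool_pos: [551.2, -25.0, 154.8]
tcp_rot: [-180.0, 0.0, 79.9]
ft_force: [0.6, -0.7, -1.2]
finger_gap: 17.3
grip_force: 89.3
```

Run:
```python
from h import *
print(tool()[0],tool()[1].as_euler("xyz",degrees=True))
c=optics.get_calibration("wrist"); np.save("w4.npy",[c],allow_pickle=True)
im=optics.snapshot("wrist"); cv2.imwrite("pics/w4.png",cv2.resize(im[:,:,::-1],(800,600),interpolation=cv2.INTER_CUBIC))
```

```text
[551.19165232 -24.97070714 154.81889236] [-1.79990225e+02  2.86170504e-03  7.99196786e+01]
```

View pics/w4.png

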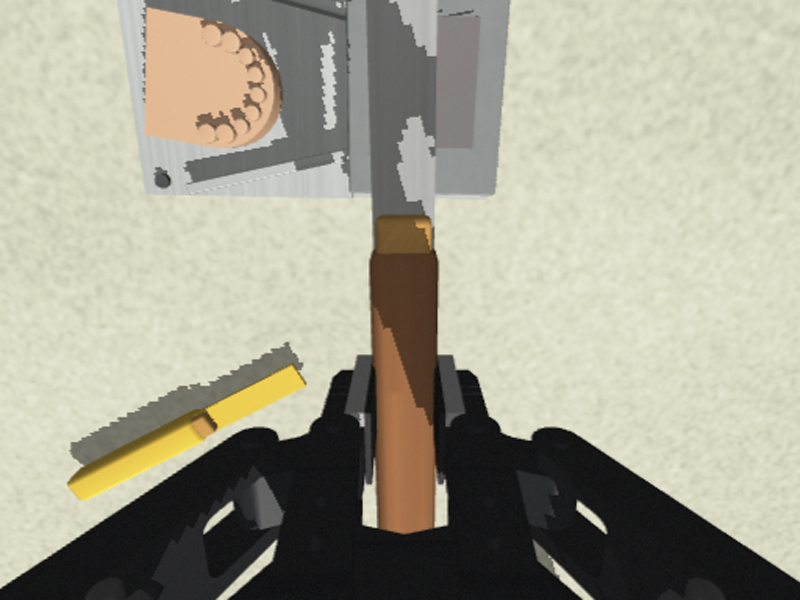

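The wrist view shows the fixture: deck corner at (147,194), cover front corner at (497,194), cast on the left with its nose right. I'll enlarge that part.

Run:
```python
import cv2
im=cv2.imread("pics/w4.png")  # 800x600
cv2.imwrite("pics/w4c.png",cv2.resize(im[0:220,110:520],(800,429),interpolation=cv2.INTER_CUBIC))
```

```text
(no output)
```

View pics/w4c.png

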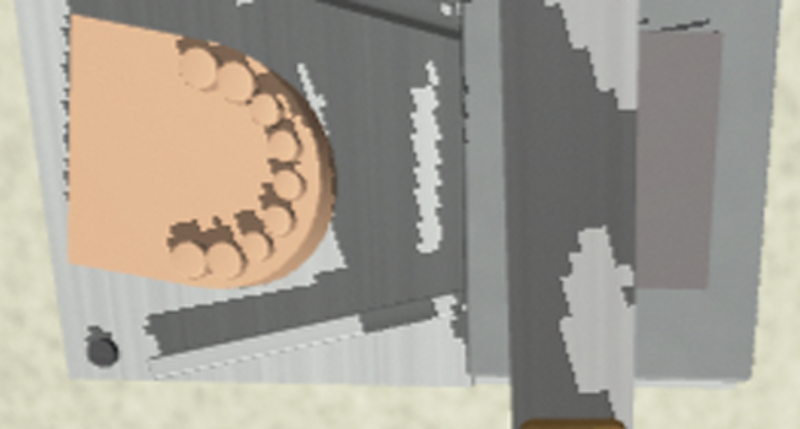

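```bash
cat >> h.py <<'E'
def fitfix(obs):
    """obs: list of (cal, uv native, fixture xyz) -> x,y,yaw(deg)"""
    from scipy.optimize import least_squares
    def f(q):
        Rz=R.from_euler("z",q[2]).as_matrix()
        return np.concatenate([proj(c,Rz@np.array(p,float)+[q[0],q[1],0])-uv for c,uv,p in obs])
    s=least_squares(f,[535,80,-.17]); return s.x[0],s.x[1],np.degrees(s.x[2]),s.fun
E
python3 - <<'E'
from h import *
c=np.load("w4.npy",allow_pickle=True)[0]
k=410/800
uv=lambda u,v:np.array([(u*k+110)*.64,v*k*.64])
P=[((69,378),18),((18,20),18),((470,387),18),((463,0),42),((468,376),42),((777,0),42),((751,378),42),((72,14),36),((70,264),36),((180,38),36),((333,170),30)]
for p,z in P: print(p,z,np.round(ray(c,uv(*p),z),1))
q=fitfix([(c,uv(69,378),(-120,-60,18)),(c,uv(468,376),(1,-54,42)),(c,uv(751,378),(79,-54,42))])
print(np.round(q[:3],2),np.round(q[3],1))
x,y,yaw,_=q
F=R.from_euler("z",yaw,degrees=True)
for p,z in P: print(p,np.round(F.inv().apply(ray(c,uv(*p),z)-[x,y,0]),1))
# handle geometry
print(np.round(ray(c,np.array([404,250])*.64,170),1),np.round(ray(c,np.array([402,0])*.64,162),1))
t,Rt=tool(); print("tool in fixture",F.inv().apply(t-[x,y,0]))
E
```

```text
(69, 378) 18 [413.2  46.5  18. ]
(18, 20) 18 [431.9 139.   18. ]
(470, 387) 18 [530.2  23.   18. ]
(463, 0) 42 [551.1 116.9  42. ]
(468, 376) 42 [533.5  28.7  42. ]
(777, 0) 42 [626.  103.6  42. ]
(751, 378) 42 [609.2  14.6  42. ]
(72, 14) 36 [454.3 132.4  36. ]
(70, 264) 36 [433.6  75.9  36. ]
(180, 38) 36 [479.1 122.6  36. ]
(333, 170) 30 [507.8  86.9  30. ]
[542.39  82.35 -11.  ] [ 0.   0.2 -0.6 -0.5  0.5  0.4]
(69, 378) [-120.   -59.8   18. ]
(18, 20) [-119.3   34.5   18. ]
(470, 387) [ -0.6 -60.5  18. ]
(463, 0) [ 2.  35.6 42. ]
(468, 376) [  1.5 -54.4  42. ]
(777, 0) [78.1 36.8 42. ]
(751, 378) [ 78.5 -53.7  42. ]
(72, 14) [-96.   32.3  36. ]
(70, 264) [-105.5  -27.1   36. ]
(180, 38) [-69.8  27.5  36. ]
(333, 170) [-34.8  -2.1  30. ]
[561.7  23.2 170. ] [572.1  84.7 162. ]
tool in fixture [  29.13701087 -103.89799752  154.83139316]
```

Request:
{"method": "apply_moves", "body": {
  "targets": [
    [-30, 3, 0, 0, 0, 0.016, 1],
    [-36, 3, 0, 0, 0, 0, 1],
    [-30, 3, 0, 0, 0, 0, 1],
    [0, 0, 40, 0, 0, 0, 1],
    [0, 0, 40, 0, 0, 0, 1],
    [0, 0, 30, 0, 0, 0, 1],
    [0, 0, 15, 0, 0, 0, 1],
    [0, 0, 0, 0, 0, 0, 1],
    [0, 0, 0, 0, 0, 0, 1]
  ]
}}

```text
time: 10.92
tool_pos: [543.5, -120.5, 31.4]
tcp_rot: [179.9, -0.0, 79.0]
ft_force: [0.8, -1.1, -1.6]
finger_gap: 17.8
grip_force: 89.3
```

```bash
cat >> h.py <<'E'
F=R.from_euler("z",-11,degrees=True); FO=np.array([542.4,82.35,0])
def infix(p): return F.inv().apply(np.array(p)-FO)
def tofix(p): return F.apply(np.array(p,float))+FO
E
python3 - <<'E'
from h import *
t,Rt=tool();print(infix(t),Rt.as_euler("xyz",degrees=True))
c=optics.get_calibration("scene")
im=optics.snapshot("scene"); im=im[:,:,::-1]
ps=[tofix(infix(t)+[0,125,5]),tofix(infix(t)+[0,0,5]),tofix((34,-54,34))]
uv=[proj(c,p) for p in ps];print(uv)
u,v=np.mean(uv,0).astype(int); cr=im[v-45:v+45,u-60:u+60]; print(u-60,v-45)
cv2.imwrite("pics/s2.png",cv2.resize(cr,(800,600),interpolation=cv2.INTER_CUBIC))
E
```

```text
[  39.78907327 -198.90470729   31.39119105] [ 1.79865895e+02 -1.13486929e-02  7.90181494e+01]
[array([218.67130563, 213.11210754]), array([192.48190607, 185.31987445]), array([225.34491937, 217.70631765])]
152 160
```

View pics/s2.png

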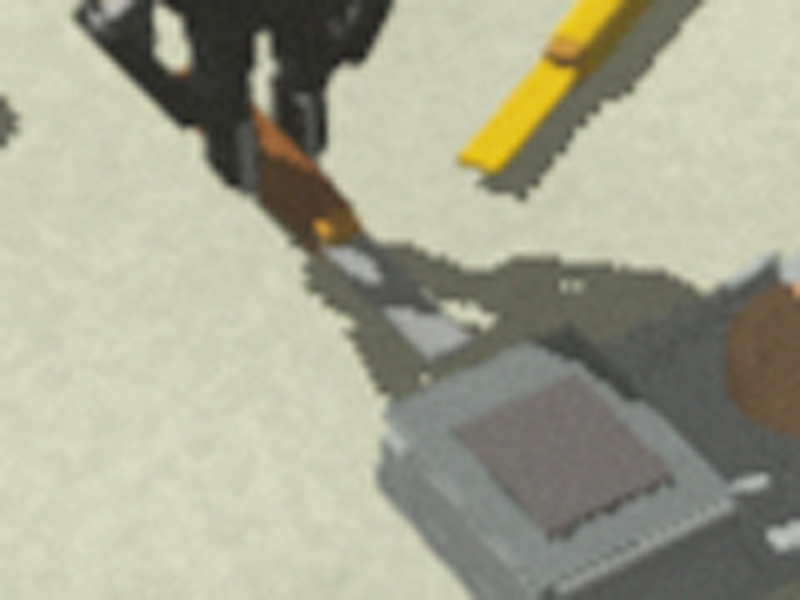

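The scene crop shows the blade tip at (450,347) in the crop, just short of the cover's front edge, whose corners are at (388,408) and (527,345).

Run:
```python
from h import *
c=optics.get_calibration("scene"); k=800/120
for p in [(79,-54,42),(1,-54,42),(1,48,42)]:
    print(p,(proj(c,tofix(p))-[152,160])*k)
t,_=tool()
for dz in (0,5,8): print(dz,(proj(c,tofix(infix(t)+[0,125,dz]))-[152,160])*k, (proj(c,tofix(infix(t)+[-9,125,dz]))-[152,160])*k,(proj(c,tofix(infix(t)+[9,125,dz]))-[152,160])*k)
```

```text
(79, -54, 42) [376.81636876 419.13972682]
(1, -54, 42) [567.29033777 331.84656626]
(1, 48, 42) [738.38865882 503.39400734]
0 [444.61568947 364.30526822] [466.20591882 354.50621173] [422.85028184 374.18383205]
5 [444.09751211 353.94224737] [465.7596636  344.15333554] [422.25902567 363.81084322]
8 [443.78498709 347.69206453] [465.49052216 337.909402  ] [421.90241757 357.55451631]
```

Request:
{"method": "apply_moves", "body": {
  "targets": [
    [8, 0, 2, 0, 0, 0, 1],
    [5, 0, 0, 0, 0, 0, 1],
    [5, 0, 0, 0, 0, 0, 1],
    [3, 0, 0, 0, 0, 0, 1],
    [0, 0, 0, 0, 0, 0, 1]
  ]
}}

```text
time: 11.6
tool_pos: [546.4, -98.9, 27.8]
tcp_rot: [-180.0, -0.0, 79.1]
ft_force: [0.3, -0.4, -0.8]
finger_gap: 17.9
grip_force: 89.3
```

Request:
{"method": "apply_moves", "body": {
  "targets": [
    [3, 0, 0, 0, 0, 0, 1],
    [3, 0, 0, 0, 0, 0, 1],
    [2, 0, 0, 0, 0, 0, 1],
    [0, 0, 0, 0, 0, 0, 1],
    [0, 0, 0, 0, 0, 0, 1]
  ]
}}

```text
time: 12.22
tool_pos: [547.8, -92.2, 27.9]
tcp_rot: [180.0, 0.0, 79.0]
ft_force: [-1.4, -4.1, -1.4]
finger_gap: 17.4
grip_force: 89.4
```

Request:
{"method": "apply_moves", "body": {
  "targets": [
    [-1, 0, -2, 0, 0, 0, 1],
    [0, 0, -4, 0, 0, 0, 1],
    [0, 0, -4, 0, 0, 0, 1],
    [0.5, 0, -4, 0, 0, 0, 1],
    [0, 0, 0, 0, 0, 0, 1],
    [0, 0, 0, 0, 0, 0, 1]
  ]
}}

```text
time: 12.98
tool_pos: [548.0, -91.7, 41.9]
tcp_rot: [180.0, -0.0, 79.0]
ft_force: [-0.3, 1.2, -0.4]
finger_gap: 17.6
grip_force: 89.3
```

Run:
```python
from h import *
a=cv2.imread("pics/s2.png"); 
s=sensors.sense(); print(s["ft_force"],s["wrist_torque"],infix(s["tool_pos"]))
im=optics.snapshot("scene")[:,:,::-1]
cr=cv2.resize(im[160:250,152:272],(800,600),interpolation=cv2.INTER_CUBIC); cv2.imwrite("pics/s3.png",cr)
d=cv2.absdiff(a,cr).max(2)>60
print([ (y,x,int(d[y:y+60,x:x+80].mean()*100)) for y in range(240,600,60) for x in range(240,800,80) if d[y:y+60,x:x+80].mean()>.05])
```

```text
[-0.3073395   1.15489041 -0.44257695] [-0.06401136 -0.02595327 -0.03448953] [  38.65861975 -169.74499119   41.92659246]
[(240, 240, 15), (240, 320, 51), (240, 400, 35), (240, 480, 64), (240, 560, 55), (240, 640, 32), (240, 720, 9), (300, 320, 34), (300, 400, 38), (300, 480, 18), (300, 560, 10), (300, 640, 12), (360, 320, 18), (480, 720, 12)]
```

Run:
```python
from h import *
a=cv2.imread("pics/s2.png",0);b=cv2.imread("pics/s3.png",0)
p=np.float32([[572,375],[455,432],[675,478],[553,533],[735,497],[388,408]]).reshape(-1,1,2)
q,st,e=cv2.calcOpticalFlowPyrLK(a,b,p,None,winSize=(61,61)); print(np.c_[(q-p)[:,0],st,e].round(1))
c=optics.get_calibration("scene")
# predicted motion of front corner / hinge corner for 9mm lip lift
for th in (.1,.15):
  for P in [(60,-30),(20,-30),(60,30),(20,30)]:
    d=50-P[1]; A=tofix((P[0],P[1],42));B=tofix((P[0],50-d*np.cos(th),42+d*np.sin(th)))
    print(th,P,(proj(c,B)-proj(c,A))*800/120)
```

```text
[[-26.4  -6.6   1.    5.3]
 [ -9.  -15.7   1.    5.8]
 [  4.4  -4.    1.    6.8]
 [  1.8  -2.1   1.    6.1]
 [  0.5   1.2   1.   14.4]
 [  7.8 -38.9   1.   14.2]]
0.1 (60, -30) [ -0.14045435 -16.23681367]
0.1 (20, -30) [  0.41103213 -16.1937929 ]
0.1 (60, 30) [ 0.10803432 -4.04406146]
0.1 (20, 30) [ 0.25065584 -4.03873661]
0.15 (60, -30) [  0.26579166 -23.85962063]
0.15 (20, -30) [  1.10333609 -23.81193221]
0.15 (60, 30) [ 0.28973185 -5.91911085]
0.15 (20, 30) [ 0.50577587 -5.91612171]
```

Request:
{"method": "apply_moves", "body": {
  "targets": [
    [1.2, 0, -7.2, 0, 0, 0, 1],
    [1.7, 0, -7.1, 0, 0, 0, 1],
    [2.3, 0, -6.9, 0, 0, 0, 1],
    [2.8, 0, -6.7, 0, 0, 0, 1],
    [3.4, 0, -6.5, 0, 0, 0, 1],
    [3.9, 0, -6.2, 0, 0, 0, 1],
    [5.5, 0, -7.2, 0, 0, 0, 1],
    [6.2, 0, -6.7, 0, 0, 0, 1],
    [6.8, 0, -6, 0, 0, 0, 1],
    [7.4, 0, -5.3, 0, 0, 0, 1]
  ]
}}

```text
time: 14.28
tool_pos: [555.8, -50.9, 108.2]
tcp_rot: [180.0, -0.0, 79.0]
ft_force: [0.1, -0.9, -0.7]
finger_gap: 17.8
grip_force: 89.3
```

Request:
{"method": "apply_moves", "body": {
  "targets": [
    [7.9, 0, -4.5, 0, 0, 0, 1],
    [8.3, 0, -3.7, 0, 0, 0, 1],
    [8.6, 0, -2.9, 0, 0, 0, 1],
    [8.9, 0, -2, 0, 0, 0, 1],
    [9, 0, -1.1, 0, 0, 0, 1],
    [9.1, 0, -0.2, 0, 0, 0, 1],
    [9.1, 0, 0.7, 0, 0, 0, 1],
    [8.9, 0, 1.6, 0, 0, 0, 1],
    [7, 0, 1.9, 0, 0, 0, 1],
    [0, 0, 0, 0, 0, 0, 1],
    [0, 0, 0, 0, 0, 0, 1]
  ]
}}

```text
time: 15.65
tool_pos: [570.1, 23.9, 117.7]
tcp_rot: [-180.0, -0.0, 79.0]
ft_force: [-0.4, 1.0, -0.6]
finger_gap: 17.3
grip_force: 89.2
```

Run:
```python
from h import *
t,_=tool(); print(infix(t))
c=optics.get_calibration("scene")
im=optics.snapshot("scene")[:,:,::-1]
ps=[tofix((1,50+104*np.sin(.2),38+102)),tofix((79,50+104*np.sin(.2),38+102)),tofix((1,50,38)),tofix((79,50,38)),tofix(infix(t)+[0,125,5])]
print([np.round((proj(c,p)-[140,110])*5,0).tolist() for p in ps])
cv2.imwrite("pics/s4.png",cv2.resize(im[110:230,140:300],(800,600),interpolation=cv2.INTER_CUBIC))
```

```text
[ 38.31386031 -52.06009649 117.72926371]
[[654.0, 492.0], [495.0, 568.0], [616.0, 637.0], [469.0, 712.0], [582.0, 562.0]]
```

View pics/s4.png

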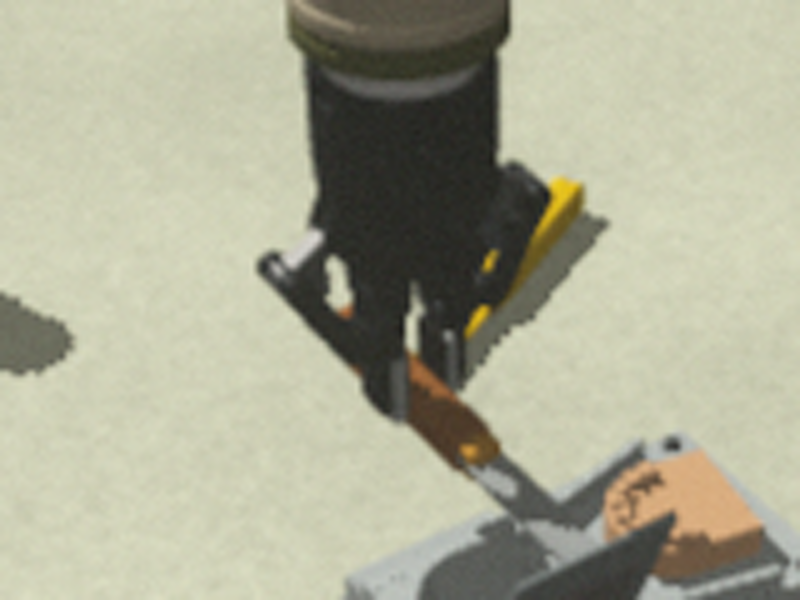

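The crop shows the cover standing up past upright, lip corners at (672,515) and (515,590), which fits about 1.88 rad. The knife is still held. Next I back out and lay it down.

Request:
{"method": "apply_moves", "body": {
  "targets": [
    [-15, 2, 0, 0, 0, 0, 1],
    [-35, 5, 0, 0, 0, 0, 1],
    [-40, 6, 0, 0, 0, 0, 1],
    [-40, 6, 0, 0, 0, 0, 1],
    [-20, 3, 10, 0, 0, 0, 1],
    [0, 0, 30, 0, 0, 0, 1],
    [0, 0, 35, 0, 0, 0, 1],
    [0, 0, 20, 0, 0, 0, 1],
    [0, 0, 10, 0, 0, 0, 1],
    [0, 0, 5, 0, 0, 0, 1],
    [0, 0, 0, 0, 0, 0, 1],
    [0, 0, 0, 0, 0, 0, 1]
  ]
}}

```text
time: 17.2
tool_pos: [564.2, -127.7, 8.9]
tcp_rot: [179.9, -0.0, 79.0]
ft_force: [0.4, -0.5, 0.0]
finger_gap: 17.3
grip_force: 89.3
```

Request:
{"method": "apply_moves", "body": {
  "targets": [
    [0, 0, 2, 0, 0, 0, 1],
    [0, 0, 1.2, 0, 0, 0, 1],
    [0, 0, 0, 0, 0, 0, 1],
    [0, 0, 0, 0, 0, 0, 0.5],
    [0, 0, 0, 0, 0, 0, 0.5],
    [0, 0, 0, 0, 0, 0, 0.5],
    [0, 0, 0, 0, 0, 0, 0.5],
    [0, 0, 0, 0, 0, 0, 0.5],
    [0, 0, 0, 0, 0, 0, 0.5]
  ]
}}

```text
time: 18.32
tool_pos: [563.3, -127.4, 4.6]
tcp_rot: [-180.0, -0.0, 79.0]
ft_force: [0.1, 0.1, 0.2]
finger_gap: 42.6
grip_force: 0.0
```

Request:
{"method": "apply_moves", "body": {
  "targets": [
    [0, 0, -10, 0, 0, 0, 0.5],
    [0, 0, -30, 0, 0, 0, 0.5],
    [0, 0, -40, 0, 0, 0, 0.5],
    [0, 0, -40, 0, 0, 0, 0.5],
    [0, 0, -40, 0, 0, 0, 1],
    [0, 0, 0, 0, 0, 0, 1]
  ]
}}

```text
time: 19.08
tool_pos: [566.1, -128.4, 170.2]
tcp_rot: [179.5, 0.0, 79.0]
ft_force: [0.0, -1.1, 0.3]
finger_gap: 7.0
grip_force: 0.0
```

Run:
```python
from h import *
t,Rt=tool(); print(infix(t),Rt.as_euler("xyz",degrees=True),sensors.sense()["joint_pos"])
im=optics.snapshot("top")[:,:,::-1]; c=optics.get_calibration("top")
cv2.imwrite("pics/t2.png",im)
# brown knife segmentation
hsv=cv2.cvtColor(im,cv2.COLOR_BGR2HSV)
m=cv2.inRange(hsv,(5,120,40),(18,255,170)); n,l,s,ce=cv2.connectedComponentsWithStats(m)
for i in range(1,n):
    if s[i,4]>25: print(s[i],np.round(infix(ray(c,ce[i],20)),1))
```

```text
[  63.50311159 -202.34790246  170.24672475] [1.79498387e+02 3.07421003e-02 7.90390683e+01] [-1.78572359e+01  6.03895987e+00  9.32500501e+01  3.01499566e-02
  8.02093158e+01 -6.90143563e+00]
[451  73  47  16 121] [ 332.4 -576.9   20. ]
[390 132   6  13  34] [ 133.1 -376.8   20. ]
[300 149   6   6  27] [  58.1 -151.7   20. ]
[326 153  19   9 131] [  58.6 -238.4   20. ]
```

Request:
{"method": "apply_moves", "body": {
  "targets": [
    [34, -34, 0, 0, 0, 0, 0.69],
    [34, -34, 0, 0, 0, 0, 0.69],
    [34, -34, 0, 0, 0, 0, 0.69],
    [34, -34, 0, 0, 0, 0, 0.69],
    [33, -34, 0, 0, 0, 0, 0.69],
    [33, -34, 0, 0, 0, 0, 0.69],
    [0, 0, 0, 0, 0, 0.1745, 0.69],
    [0, 0, 0, 0, 0, 0.1745, 0.69],
    [0, 0, 0, 0, 0, 0.1745, 0.69],
    [0, 0, 0, 0, 0, 0.1745, 0.69],
    [0, 0, 0, 0, 0, 0.1745, 0.69],
    [0, 0, 0, 0, 0, 0.1745, 0.69],
    [0, 0, 0, 0, 0, 0.1745, 0.69],
    [0, 0, 0, 0, 0, 0.1745, 0.69],
    [0, 0, 0, 0, 0, 0.1745, 0.69],
    [0, 0, 0, 0, 0, 0, 0.69],
    [0, 0, 0, 0, 0, 0, 0.69]
  ]
}}

```text
time: 21.25
tool_pos: [401.0, 109.5, 164.0]
tcp_rot: [-180.0, 0.1, -10.7]
ft_force: [-0.2, 1.1, -0.7]
finger_gap: 26.4
grip_force: 0.0
```

Run:
```python
from h import *
t,Rt=tool(); print(infix(t),Rt.as_euler("xyz",degrees=True),sensors.sense()["joint_pos"],sensors.sense()["finger_gap"])
print(delta(tofix((-140,0,60)),(180,0,-11)))
```

```text
[-144.02865302   -0.32316061  164.03995088] [-1.79992106e+02  6.69392383e-02 -1.07201626e+01] [ 8.17521842e+00 -2.01542476e+01  1.17914422e+02  2.94114896e-02
  8.23006024e+01  1.08891430e+02] 26.381950107852877
(array([  4.2,  -0.3, 104. ]), array([-0.0001,  0.0012,  0.0049]))
```

Request:
{"method": "apply_moves", "body": {
  "targets": [
    [0, 0, 40, 0, 0, 0.005, 0.69],
    [0, 0, 40, 0, 0, 0, 0.69],
    [0, 0, 35, 0, 0, 0, 0.69],
    [0, 0, 18, 0, 0, 0, 0.69],
    [0, 0, 8, 0, 0, 0, 0.69],
    [0, 0, 0, 0, 0, 0, 0.69],
    [0, 0, 0, 0, 0, 0, 0.69]
  ]
}}

```text
time: 22.12
tool_pos: [402.3, 109.8, 24.7]
tcp_rot: [-179.9, -0.1, -11.2]
ft_force: [-0.1, 0.1, 0.6]
finger_gap: 26.6
grip_force: 0.0
```

Request:
{"method": "apply_moves", "body": {
  "targets": [
    [12, 0, 0, 0, 0, 0, 0.69],
    [10, 0, 0, 0, 0, 0, 0.69],
    [8, 0, 0, 0, 0, 0, 0.69],
    [8, 0, 0, 0, 0, 0, 0.69],
    [8, 0, 0, 0, 0, 0, 0.69],
    [8, 0, 0, 0, 0, 0, 0.69],
    [8, 0, 0, 0, 0, 0, 0.69],
    [0, 0, 0, 0, 0, 0, 0.69]
  ]
}}

```text
time: 23.12
tool_pos: [463.1, 97.5, 23.9]
tcp_rot: [-180.0, -0.0, -11.2]
ft_force: [-0.3, -0.3, -0.2]
finger_gap: 26.7
grip_force: 0.0
```

```bash
cat > cast.py <<'E'
from h import *
import sys
s=sensors.sense(); t,Rt=tool(); print(infix(t),Rt.as_euler("xyz",degrees=True),s["ft_force"])
for n in ("top","wrist"):
    c=optics.get_calibration(n); im=optics.snapshot(n)[:,:,::-1]
    cv2.imwrite(f"pics/{sys.argv[1]}_{n}.png",im)
    hsv=cv2.cvtColor(im,cv2.COLOR_BGR2HSV); m=cv2.inRange(hsv,(6,60,110),(18,190,255))
    N,l,st,ce=cv2.connectedComponentsWithStats(m)
    for i in range(1,N):
        p=infix(ray(c,ce[i],34))
        if st[i,4]>60 and abs(p[1])<50 and abs(p[0])<150:
            k=np.argwhere(l==i)[:,::-1]; q=np.array([infix(ray(c,x,34)) for x in k])
            print(n,st[i,4],"cen",p[:2].round(1),"x",q[:,0].min().round(1),q[:,0].max().round(1),"y",q[:,1].min().round(1),q[:,1].max().round(1))
E
python3 cast.py c1
```

```text
[-80.75435349  -0.30700663  23.8822527 ] [-1.79962023e+02 -3.93021383e-02 -1.12458204e+01] [-0.30005369 -0.33107505 -0.20423761]
wrist 17022 cen [-35.3   2.5] x -68.0 -2.1 y -28.1 33.0
```

Request:
{"method": "apply_moves", "body": {
  "targets": [
    [8, 0, 0, 0, 0, 0, 0.69],
    [8, 0, 0, 0, 0, 0, 0.69],
    [8, 0, 0, 0, 0, 0, 0.69],
    [8, 0, 0, 0, 0, 0, 0.69],
    [6, 0, 0, 0, 0, 0, 0.69],
    [4, 0, 0, 0, 0, 0, 0.69],
    [0, 0, 0, 0, 0, 0, 0.69]
  ]
}}

```text
time: 24.1
tool_pos: [504.0, 89.3, 23.7]
tcp_rot: [-180.0, -0.0, -11.2]
ft_force: [-0.6, -0.9, -0.3]
finger_gap: 26.3
grip_force: 0.0
```

```bash
python3 cast.py c2
```

```text
[-39.05154422  -0.50196781  23.70022177] [-1.79959645e+02 -2.48885485e-02 -1.12469395e+01] [-0.55651802 -0.9122146  -0.25148193]
wrist 17257 cen [6.3 1.5] x -27.0 39.7 y -29.3 32.6
```

Request:
{"method": "apply_moves", "body": {
  "targets": [
    [5, 0, 0, 0, 0, 0, 0.69],
    [5, 0, 0, 0, 0, 0, 0.69],
    [5, 0, 0, 0, 0, 0, 0.69],
    [5, 0, 0, 0, 0, 0, 0.69],
    [4, 0, 0, 0, 0, 0, 0.69],
    [0, 0, 0, 0, 0, 0, 0.69]
  ]
}}

```text
time: 24.95
tool_pos: [527.5, 84.6, 23.8]
tcp_rot: [-180.0, -0.0, -11.2]
ft_force: [-0.7, 0.2, -0.4]
finger_gap: 26.0
grip_force: 0.0
```

Request:
{"method": "apply_moves", "body": {
  "targets": [
    [2, 0, 0, 0, 0, 0, 0.69],
    [2, 0, 0, 0, 0, 0, 0.69],
    [1, 0, 0, 0, 0, 0, 0.69],
    [0, 0, 0, 0, 0, 0, 0.69]
  ]
}}

```text
time: 25.45
tool_pos: [531.7, 83.8, 23.6]
tcp_rot: [-180.0, 0.0, -11.2]
ft_force: [-2.9, -1.2, 0.1]
finger_gap: 26.4
grip_force: 1.1
```

```bash
python3 cast.py c3
```

```text
[-10.8115324   -0.65292508  23.63299985] [-1.79975389e+02  3.22760780e-02 -1.12311037e+01] [-2.94505511 -1.15573657  0.07025615]
wrist 15675 cen [35.3  1.3] x 4.0 67.1 y -27.8 30.3
```

Request:
{"method": "apply_moves", "body": {
  "targets": [
    [1, 0, 0, 0, 0, 0, 0.69],
    [0.7, 0, 0, 0, 0, 0, 0.69],
    [0, 0, 0, 0, 0, 0, 0.69],
    [0, 0, 0, 0, 0, 0, 0.69]
  ]
}}

```text
time: 26.05
tool_pos: [531.9, 83.7, 23.5]
tcp_rot: [-180.0, 0.2, -11.2]
ft_force: [-10.0, 1.7, 9.3]
finger_gap: 26.5
grip_force: 5.3
```

```bash
python3 cast.py c4
```

```text
[-10.61361816  -0.68056148  23.48561408] [-179.99865725    0.20710728  -11.21991692] [-10.03157469   1.65486253   9.28989625]
wrist 15667 cen [35.5  1.2] x 4.3 67.0 y -27.8 30.2
```

Request:
{"method": "apply_moves", "body": {
  "targets": [
    [-4, 0, 0, 0, 0, 0, 0.69],
    [-4, 0, 0, 0, 0, 0, 0.69],
    [0, 0, -20, 0, 0, 0, 1],
    [0, 0, -25, 0, 0, 0, 1],
    [0, 0, 0, 0, 0, 0, 1],
    [0, 0, 0, 0, 0, 0, 1]
  ]
}}

```text
time: 26.9
tool_pos: [525.5, 84.9, 68.2]
tcp_rot: [-180.0, 0.0, -11.2]
ft_force: [0.6, 0.5, 0.6]
finger_gap: 0.2
grip_force: 0.0
```

```bash
python3 cast.py c5
python3 - <<'E'
import cv2
im=cv2.imread("pics/c5_wrist.png"); cv2.imwrite("pics/c5b.png",cv2.resize(im,(800,600),interpolation=cv2.INTER_CUBIC))
E
```

```text
[-17.08893282  -0.70112788  68.1583852 ] [-1.79973687e+02  3.98630800e-03 -1.12339227e+01] [0.62142267 0.51588417 0.61291297]
wrist 9811 cen [34.5  1.2] x 3.8 66.9 y -28.1 30.4
```

View pics/c5b.png

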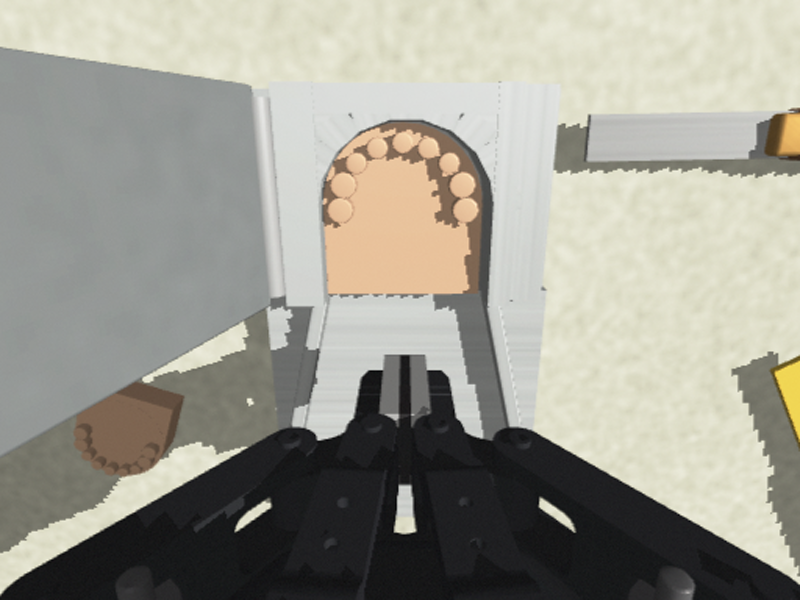

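The wrist view shows the cast inside the pocket, heel edge at row 293 along the step and slightly towards the hinge side. The cover is open and the knife is lying on the right. Next I press the heel top down.

Request:
{"method": "apply_moves", "body": {
  "targets": [
    [16, 0, 0, 0, 0, 0, 1],
    [16, 0, 0, 0, 0, 0, 1],
    [0, 0, 20, 0, 0, 0, 1],
    [0, 0, 8, 0, 0, 0, 1],
    [0, 0, 4, 0, 0, 0, 1],
    [0, 0, 0, 0, 0, 0, 1]
  ]
}}

```text
time: 27.75
tool_pos: [556.3, 78.9, 36.0]
tcp_rot: [-180.0, 0.1, -11.2]
ft_force: [0.4, -0.3, 0.4]
finger_gap: -0.1
grip_force: 0.0
```

Request:
{"method": "apply_moves", "body": {
  "targets": [
    [0, 0, 2, 0, 0, 0, 1],
    [0, 0, 1.5, 0, 0, 0, 1],
    [0, 0, 1, 0, 0, 0, 1],
    [0, 0, 0, 0, 0, 0, 1]
  ]
}}

```text
time: 28.25
tool_pos: [557.1, 78.7, 32.2]
tcp_rot: [-180.0, 0.0, -11.2]
ft_force: [0.0, -0.4, 0.3]
finger_gap: 0.3
grip_force: 0.0
```

Request:
{"method": "apply_moves", "body": {
  "targets": [
    [0, 0, 1, 0, 0, 0, 1],
    [0, 0, 1, 0, 0, 0, 1],
    [0, 0, 1, 0, 0, 0, 1],
    [0, 0, 0.5, 0, 0, 0, 1],
    [0, 0, 0, 0, 0, 0, 1]
  ]
}}

```text
time: 28.88
tool_pos: [557.2, 78.7, 30.0]
tcp_rot: [-180.0, 0.0, -11.2]
ft_force: [-6.4, -1.1, 13.9]
finger_gap: 0.1
grip_force: 6.7
```

Request:
{"method": "apply_moves", "body": {
  "targets": [
    [0, 0, 0.7, 0, 0, 0, 1],
    [0, 0, 0, 0, 0, 0, 1],
    [0, 0, -5, 0, 0, 0, 1],
    [0, 0, -20, 0, 0, 0, 1],
    [0, 0, -40, 0, 0, 0, 1],
    [-30, 0, -40, 0, 0, 0, 1],
    [-30, 0, -20, 0, 0, 0, 1],
    [0, 0, 0, 0, 0, 0, 1],
    [0, 0, 0, 0, 0, 0, 1]
  ]
}}

```text
time: 30.0
tool_pos: [498.7, 90.3, 153.4]
tcp_rot: [-180.0, -0.1, -11.2]
ft_force: [-0.2, -0.2, -0.2]
finger_gap: 0.0
grip_force: 0.0
```

```bash
sed -i 's/,34))/,float(sys.argv[2])))/g' cast.py; python3 cast.py c6 30
```

```text
[-44.46575636  -0.52600959 153.42582421] [-1.79958426e+02 -5.99806583e-02 -1.12245647e+01] [-0.15438229 -0.21990385 -0.17145634]
wrist 5222 cen [33.2  1.1] x 2.4 66.7 y -28.7 31.0
```

```bash
python3 -c "
from bench import r
print(r.hand_in())"
```

```text
the job is handed in; nothing more can be done
None
```

The job is handed in at about 30 s of the 72 s limit, with no verdict shown: the knife levered the cover open to about 1.88 rad and was laid on the bench, and the cast was slid along the deck into the pocket and pressed home (top at about z 30, measured about 1 mm off centre in x and y).

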